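# Chock the lamp column on the sloping board and draw back its stops

## Task

The freshly painted porcelain lamp column lies on the sloping painting board, held only by two steel stops. Take the wooden wedge chock and push it thin end first against the middle of the column's low side until the column has rolled up to the felt-faced fence and is nipped there, with you leaning on the chock with about 10 N for a moment (over 18 N on the column would chip it, and wedging with over 25 N on the board would scar it) before you let go. Then pull the stops fully back by their tab, so that the chock alone keeps the column nipped against the fence; do not touch the column with the hand.

Things in the scene. Friction and masses are not known exactly. Their poses are not given: they have to be found in the camera images.
- board: Fixed wooden painting board, 265 x 250 mm; top face slopes up at 7 degrees (0.122 rad) along its own +x, which points roughly away from the robot. Origin on the bench under mid board, x uphill (level), y along the column, z up. Near the upper edge stands a felt-faced fence leaning over the column by 20 degrees; where it is clamped is not measured: 4 to 30 mm uphill of the column, to be found by feel.
- low_edge (a point): Middle of the lower edge of the board's top face, 125 mm down the slope from the point slope.
- column: White porcelain lamp column, smooth cylinder 52 mm in diameter, 190 mm long, about 0.6 kg, loose, free to roll. Origin on its axis at mid length, 26 mm above the board's top face and, at the start, 30 mm up the slope from the point slope; axis along the board's y. It starts resting on the stops. Rolling it uphill takes under 3 N; against the fence the force rises steeply, about 10 N in each mm of felt.
- chock: Plain light wooden wedge, loose, 80 (x) x 48 (y) x 36 mm high, 0.17 kg, on the bench to the right; its rubber sole drags if pressed down. Origin: centre of the underside. Thin end (3 mm) at +x; face rises at 35 degrees to the top at x = -9 mm; from there to -42 mm a full block, gripped by its sides (48 mm apart) at x = -25 mm. Touching the column, its origin is 50 mm downhill of the column's axis.
- stops (a joint): Stop carriage sliding down the slope: 0 = stops against the column (start), 0.045 m = fully drawn back. Friction about 2.5 N; stays where left. Two upright steel pegs 10 mm thick and 30 mm high, 83 mm either side of the board's middle: 156 mm free between them for chock and hand.
- tab (a point): Pull tab of the stops, an upright dark steel plate beside the board's right edge, 14 mm (along the slope) x 22 mm (along board y). This point is on its centre line, 12 mm below its top and 34 mm above the level of the board's top face, 21 mm outside the board's edge; it moves with the stops.
- slope (a point): Point on the board's sloping top face, straight above the board's origin (36 mm); x up the slope, y as the board's, z square to the face.

How it is judged:
On the way:
1. with the stops still up, the chock presses the column against the fence with more than 4 N for 0.3 s (contact force between chock and column above 4 N and x of column in the frame of slope above 0.032 m and value of joint stops below 0.006 m), for 0.3 s.
At the end, for the whole second after the job is handed in: Stops drawn back at least 35 mm; the column lies still on the board (lifted under 3 mm), at least 2 mm uphill of its start, within 0.05 rad of the board's y, nipped between fence and chock: the chock presses it with over 1.5 N (mere leaning gives about 1 N) (value of joint stops above 0.035 m and contact force between chock and column above 1.5 N and x of column in the frame of slope above 0.032 m and z of column in the frame of slope below 0.029 m and angle between the y axis of column and the y axis of board, either way round below 0.05 rad and linear speed of column below 0.01 m/s); the robot touches nothing.
It fails at once if the chock presses the column with more than 18 N (contact force between chock and column above 18 N).
It fails at once if while the chock presses the column (over 1 N) it is forced against the board with more than 25 N (contact force between chock and board above 25 N and contact force between chock and column above 1 N).
It fails at once if the hand touches the wet column (over 1 N) (contact force between any of the fingers, the arm and column above 1 N).
It also fails if it takes over 64 s, if anything falls off the work surface, if the arm or the gripper's body presses on something with over 40 N, if the wrist force passes 120 N, or if a joint passes its speed limit or range.

## Robot

A 6-joint arm with a two-finger parallel gripper is mounted at the origin on a cart in front of the work surface, level with it; the furniture and walls round the work are solid. World frame = base frame: x ahead of the robot, y to its left, z up, the work surface at z = 0. Lengths are in m, angles in rad, forces in N, time in s.
With the tool pointing down it reaches from about 0.425 to 0.95 m from the base axis. Payload 3.5 kg.
Tool frame: the origin (TCP) lies between the finger pads; the fingertips stand 19 mm ahead of it and the grasp point (between the pads) is the TCP; y points along the fingers, z is the direction in which the jaws open and shut, and the axes are right-handed (so a half turn about y gives the same grasp; the last joint's range is limited). The gripper opens to 85 mm and grips with 20 to 120 N. Pads are 22 mm wide; open, the fingers measure 114 mm over their backs; the gripper's body (76 mm by 85 mm) begins 54 mm behind the grasp point. The pads swing forward as they close: fully open they stand 13 mm farther back than shut.
Start: joints at [0.955, 0.286, 1.577, -0, 1.279, -0.15], TCP at [0.303, 0.603, 0.25] pointing down, gripper open.
Joint ranges: [-2.77, 2.77], [-0.9, 2.22], [0.21, 2.48], [-1.53, 4.67], [0.24, 2.81], [-2.84, 2.84]. Speed limits (rad/s): [2.79, 2.79, 3.14, 3.14, 3.14, 3.14].

## Interface

Orientations are given as a unit quaternion [x, y, z, w].
In Python, from plant import get_state, read_camera, camera_model, sign_off gives the robot as it stands.
- The arm moves only by the tool carry_out, never from a script. Its argument "moves" is a list of rows, each a list of 7 numbers: the turn, a rotation vector about the tool's x, y, z in rad, then the shift along the tool's x, y, z in m, then the closure, from -1 (fully open) to 1 (shut). In form: [[wx, wy, wz, dx, dy, dz, jaw], ...]. A call has 1 to 10 rows; each row shifts and turns the commanded pose from where the row before left it, along the tool's axes as they then stand; what a row does not reach is not made up. A row lasts 1/8 s, in which the tool goes at most 62.5 mm and 10.7 degrees, less where a joint would pass 70% of its speed; a pose out of reach is approached as far as the arm can. A call is refused whole if a number of a shift passes 0.0625 or a number of a turn 0.188, either way. A call with a gripper value outside its range is refused whole. The fingers move at their own pace and stop on an object; "squeeze" is the grip in N (left out, the last holds). Time passes only in rows, so rows that do not move let the fingers close. It gives the time, the measured TCP pose, the force and the opening at its end, in the units of the state.
- get_state(): the state, without advancing time (a new reading comes with each control period).
- read_camera(name): name is "scene" or "top"; returns the picture (480x640x3 uint8, blue, green, red); there is no depth.
- camera_model(name): a dict with "camera_matrix" (3x3 intrinsics, pixels), "pose" (4x4, takes a point from camera to world coordinates). Camera axes: x right, y down, z forward; pixel columns grow to the right and rows downward; lengths in m; the calibration is good to about 2 mm. A picture is of the moment at which its call begins. camera_model takes no time and is no camera call.
- sign_off(): hands the job in, once; it reports no verdict.
The state is a dict: "time": time; "qpos": joint angles; "dq": joint speeds; "joint_efforts": joint torques, N m; "eef_pos": TCP position; "tcp_rot": TCP orientation; "contact_force": force on the tool from outside, world axes, zero at the start; "wrist_torque": the same for the moment, N m; "opening": opening from 0.0 (shut) to 1.0 (fully open).
Only numpy, scipy, OpenCV 4.12 (cv2) and the standard library are available. Lean on these libraries where they do the work, as an engineer would, in place of code of your own. Each camera call takes 0.05 s, during which the arm holds its last target. There are 200 camera calls.

## Working session

There is one attempt and no reset: what is moved stays moved. The work goes in short steps, Python scripts to look and compute and a tool call to move; the robot and the scene stay as the last step left them, time stands still between calls to the robot, and variables do not carry over. Pictures are saved under pics/ and viewed, about 8 in all and at most 12, crops included, and the job is handed in when it is done.

Besides the shell and the picture viewer there is one more tool, called after ">>>" as name(argument=value, ...), one argument or row to a line, values as JSON. carry_out: Moves the arm, as the interface text tells. Its arguments: {"type":"object","properties":{"moves":{"type":"array","items":{"type":"array","items":{"type":"number"}}},"squeeze":{"type":"number"}},"required":["moves"]}

```bash
mkdir -p pics; ls; python3 - <<'E'
from plant import *
import cv2,numpy as np
for n in("scene","top"):
    cv2.imwrite(f"pics/{n}0.png",read_camera(n)); m=camera_model(n); print(n,np.round(m["camera_matrix"],1).tolist(),np.round(m["pose"],4).tolist())
s=get_state(); print({k:np.round(v,3).tolist() for k,v in s.items()})
E
```

```text
pics
scene [[556.0, 0.0, 312.0], [0.0, 556.0, 246.3], [0.0, 0.0, 1.0]] [[0.4953, -0.4451, 0.746, -0.4897], [-0.8686, -0.2374, 0.435, -0.6184], [-0.0165, -0.8634, -0.5042, 0.7828], [0.0, 0.0, 0.0, 1.0]]
top [[484.7, 0.0, 316.4], [0.0, 484.7, 240.3], [0.0, 0.0, 1.0]] [[-0.0212, -0.9963, 0.0834, 0.4351], [-0.9998, 0.0214, 0.0021, -0.0252], [-0.0038, -0.0833, -0.9965, 0.999], [0.0, 0.0, 0.0, 1.0]]
{'time': 0.1, 'qpos': [0.955, 0.287, 1.578, -0.0, 1.279, -0.15], 'dq': [0.0, -0.002, -0.005, -0.001, 0.001, 0.0], 'joint_efforts': [0.0, -40.73, -29.37, -0.0, 0.003, 0.0], 'eef_pos': [0.303, 0.603, 0.249], 'tcp_rot': [0.689, -0.163, 0.163, -0.687], 'contact_force': [-0.58, -0.31, 0.063], 'wrist_torque': [0.035, 0.032, 0.04], 'opening': 1.002}
```

View pics/scene0.png

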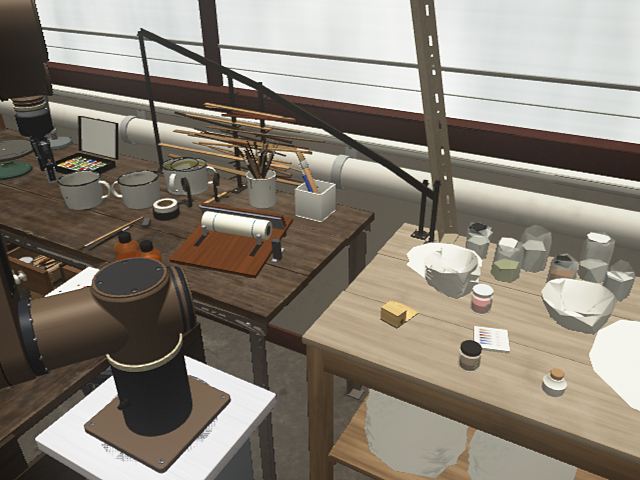

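View pics/top0.png

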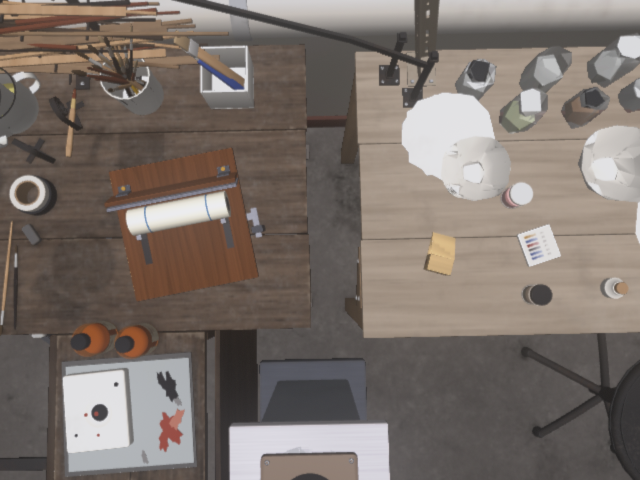

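The top view shows the board around (185,225), the column from (128,220) to (228,205), the tab near (256,222) and the chock at (441,254) with its thin end toward the top of the image. I'll crop both areas for detail.

```bash
python3 - <<'E'
import cv2,numpy as np
t=cv2.imread("pics/top0.png");s=cv2.imread("pics/scene0.png")
r=lambda im,x,y,w,h,f:cv2.resize(im[y:y+h,x:x+w],(w*f,h*f),interpolation=cv2.INTER_CUBIC)
c=np.zeros((600,800,3),np.uint8)
a=r(t,100,140,170,170,3);c[:510,:510]=a[:510,:510]
b=r(t,420,225,45,55,6);c[:330,515:785]=b
d=r(s,375,295,48,36,5);c[335:515,515:755]=d
cv2.imwrite("pics/crop0.png",c)
E
```

```text
(no output)
```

View pics/crop0.png

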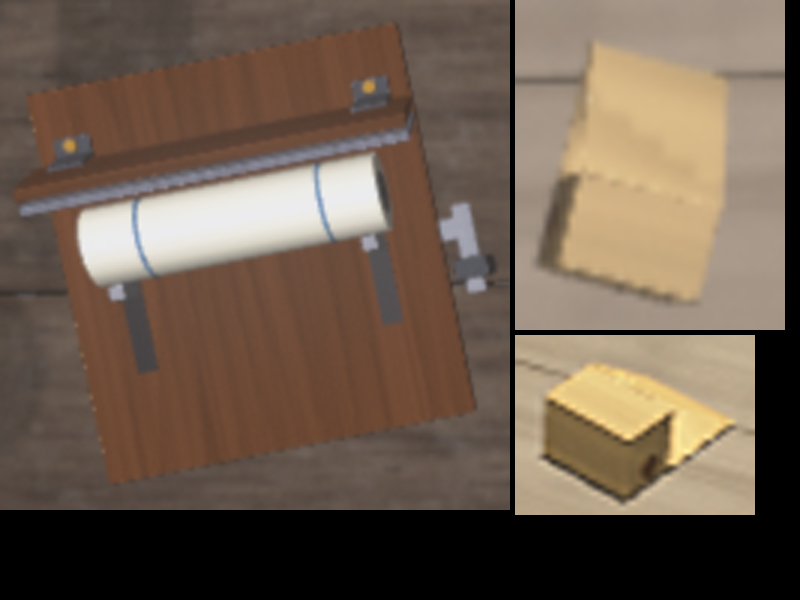

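The crop shows the board corners clearly, the two pegs below the column, the tab plate at crop (475,267), and the chock with its crease and thin end. I'll compute poses from these.

```bash
cat > h.py <<'E'
import numpy as np
from plant import *
from scipy.spatial.transform import Rotation as R
def ray(n,uv,z):
    m=camera_model(n);K=np.array(m["camera_matrix"]);P=np.array(m["pose"])
    d=P[:3,:3]@np.linalg.solve(K,[uv[0],uv[1],1]);o=P[:3,3]
    return o+d*(z-o[2])/d[2]
def proj(n,p):
    m=camera_model(n);K=np.array(m["camera_matrix"]);P=np.array(m["pose"])
    q=K@(P[:3,:3].T@(np.array(p)-P[:3,3]));return q[:2]/q[2]
E
python3 - <<'E'
from h import *
np.set_printoptions(precision=4,suppress=True)
b=lambda u,v,z:ray("top",(100+(u+.5)/3-.5,140+(v+.5)/3-.5),z)
TL,TR,BR,BL=b(28,92,.053),b(398,25,.053),b(475,410,.0208),b(108,483,.0208)
print("board",TL,TR,BR,BL,"L",np.linalg.norm(TL-BL),np.linalg.norm(TR-BR),"W",np.linalg.norm(TL-TR),np.linalg.norm(BL-BR))
for a,c in((BL,TL),(BR,TR)):print("yaw x",np.degrees(np.arctan2(*(c-a)[1::-1])))
for a,c in((BR,BL),(TR,TL)):print("yaw y",np.degrees(np.arctan2(*(c-a)[1::-1]))-90)
print("low mid",(BL+BR)/2,"up mid",(TL+TR)/2)
for p in((130,180,'?'),(475,267,'')):pass
print("tab top",b(475,267,.10),b(475,267,.075))
c=lambda u,v,z:ray("top",(420+(u-515+.5)/6-.5,225+(v+.5)/6-.5),z)
F=[c(580,172,.036),c(722,207,.036)];B=[c(565,270,.036),c(698,302,.036)];T=[c(595,42,.003),c(727,75,.003)]
print("chock",F,B,T)
f,k,t=[sum(x)/2 for x in(F,B,T)]
print(f,k,t,"f-k",np.linalg.norm(f-k),"t-f",np.linalg.norm((t-f)[:2]),"w",[np.linalg.norm(x[0]-x[1]) for x in(F,B,T)])
print("yaw",np.degrees(np.arctan2((t-k)[1],(t-k)[0])),[np.degrees(np.arctan2(*(x[0]-x[1])[1::-1]))-90 for x in(F,B,T)])
# board frame guess, check in scene
E
```

```text
board [0.6625 0.3856 0.053 ] [0.7023 0.1402 0.053 ] [0.4467 0.0959 0.0208] [0.4032 0.3421 0.0208] L 0.26492805688252286 0.2614247943294159 W 0.2485543722204747 0.24998825521024126
yaw x 9.517629235755075
yaw x 9.83297335182799
yaw y 10.020501913539974
yaw y 9.20881729626629
low mid [0.4249 0.219  0.0208] up mid [0.6824 0.2629 0.053 ]
tab top [0.5345 0.0851 0.1   ] [0.5372 0.0882 0.075 ]
chock [array([ 0.485 , -0.2493,  0.036 ]), array([ 0.4724, -0.2957,  0.036 ])] [array([ 0.4527, -0.243 ,  0.036 ]), array([ 0.4412, -0.2864,  0.036 ])] [array([ 0.5313, -0.2639,  0.003 ]), array([ 0.519 , -0.3087,  0.003 ])]
[ 0.4787 -0.2725  0.036 ] [ 0.447  -0.2647  0.036 ] [ 0.5251 -0.2863  0.003 ] f-k 0.03267106098929136 t-f 0.04846694247917234 w [np.float64(0.048137573727268124), np.float64(0.04490669271400331), np.float64(0.046497720507904496)]
yaw -15.467624515709241 [np.float64(-15.165755608711251), np.float64(-14.798832903209856), np.float64(-15.419973424411381)]
```

```bash
cat >> h.py <<'E'
np.set_printoptions(precision=4,suppress=True)
yb=np.radians(9.6);S=np.array([.5463,.2397,.036])
def rotyaw_tilt(yaw,tilt,sgn):
    # tool y = -normal ; tool z = sgn * (left axis of object)
    ux=np.array([np.cos(yaw)*np.cos(tilt),np.sin(yaw)*np.cos(tilt),np.sin(tilt)])
    uy=np.array([-np.sin(yaw),np.cos(yaw),0]);n=np.cross(ux,uy)
    y=-n;z=sgn*uy;return np.c_[np.cross(y,z),y,z],(ux,uy,n)
_,(bx,by,bn)=rotyaw_tilt(yb,np.radians(7),1)
def sl(x,y,z):return S+bx*x+by*y+bn*z
def go(p,Rt=None):
    s=get_state();Rc=R.from_quat(s["tcp_rot"]);d=np.array(p)-s["eef_pos"]
    print("t",round(s["time"],2),"pos",s["eef_pos"],"q",s["qpos"],"F",s["contact_force"],"open",round(s["opening"],3))
    print("world d",d,"shift cur axes",Rc.inv().apply(d))
    if Rt is not None:
        rel=Rc.inv()*R.from_matrix(Rt);print("turn",rel.as_rotvec(),"shift after turn",Rt.T@d)
E
python3 - <<'E'
from h import *
print(R.from_quat(get_state()["tcp_rot"]).as_matrix())
for s in(1,-1):
    go([.5,.22,.27],rotyaw_tilt(np.radians(-15.2),0,s)[0])
print(np.array([.4637,-.2691,.15])-[.5,.22,.27])
print("tab scene px",proj("scene",sl(-1-5,-146,34) if 0 else sl(0,-.146,.034)))
# fit of tab pos: top of tab at 46mm above face level
d=ray("top",(100+(475+.5)/3-.5,140+(267+.5)/3-.5),.08)-S
for z in(.07,.075,.08,.085):
    d=ray("top",(100+(475.5)/3-.5,140+(267.5)/3-.5),z)-S;print(z,d@bx,d@by,d@bn)
E
```

```text
[[ 0.8934 -0.0012  0.4492]
 [-0.4492 -0.0018  0.8934]
 [-0.0003 -1.     -0.0021]]
t 0.1 pos [0.3028 0.6026 0.2491] q [ 0.955   0.2871  1.578  -0.      1.2786 -0.15  ] F [-0.5796 -0.3105  0.0633] open 1.002
world d [ 0.1972 -0.3826  0.0209] shift cur axes [ 0.348  -0.0205 -0.2533]
turn [ 0.0021 -0.2005 -0.0005] shift after turn [ 0.2906 -0.0209 -0.3176]
t 0.1 pos [0.3028 0.6026 0.2491] q [ 0.955   0.2871  1.578  -0.      1.2786 -0.15  ] F [-0.5796 -0.3105  0.0633] open 1.002
world d [ 0.1972 -0.3826  0.0209] shift cur axes [ 0.348  -0.0205 -0.2533]
turn [0.0008 2.9411 0.0031] shift after turn [-0.2906 -0.0209  0.3176]
[-0.0363 -0.4891 -0.12  ]
tab scene px [279.7006 237.2198]
0.07 -0.029173425213058348 -0.1473527512052067 0.03783738027042
0.075 -0.02920627402051376 -0.14786542285087104 0.04287896272411374
0.08 -0.029239122827969168 -0.14837809449653544 0.04792054517780758
0.085 -0.029271971635424568 -0.14889076614219982 0.052962127631501425
```

>>> carry_out(
  moves=[
    [0, -0.1, 0, 0, 0, 0, -1],
    [0, -0.1, 0, 0, 0, 0, -1],
    [0, 0, 0, 0.036, -0.003, -0.04, -1],
    [0, 0, 0, 0.036, -0.003, -0.04, -1],
    [0, 0, 0, 0.036, -0.003, -0.04, -1],
    [0, 0, 0, 0.036, -0.003, -0.04, -1],
    [0, 0, 0, 0.036, -0.003, -0.04, -1],
    [0, 0, 0, 0.036, -0.003, -0.04, -1],
    [0, 0, 0, 0.036, -0.003, -0.04, -1],
    [0, 0, 0, 0.036, -0.003, -0.04, -1],
  ],
  squeeze=30,
)

```text
time: 1.35
eef_pos: [0.4972, 0.217, 0.274]
tcp_rot: [0.701, -0.094, 0.093, -0.701]
contact_force: [-0.0, -0.3, -0.6]
opening: 1.003
```

```bash
python3 - <<'E'
from h import *
go([.4637,-.2691,.15],rotyaw_tilt(np.radians(-15.2),0,1)[0])
E
```

```text
t 1.35 pos [0.4972 0.217  0.274 ] q [ 0.2244 -0.025   1.8774  0.0001  1.2897 -1.0807] F [-0.0211 -0.2533 -0.6018] open 1.003
world d [-0.0335 -0.4861 -0.124 ] shift cur axes [ 0.0954  0.124  -0.4778]
turn [ 0.0002 -0.0005 -0.0006] shift after turn [ 0.0951  0.124  -0.4779]
```

>>> carry_out(
  moves=[
    [0, 0, 0, 0.0106, 0.0138, -0.0531, -1],
    [0, 0, 0, 0.0106, 0.0138, -0.0531, -1],
    [0, 0, 0, 0.0106, 0.0138, -0.0531, -1],
    [0, 0, 0, 0.0106, 0.0138, -0.0531, -1],
    [0, 0, 0, 0.0106, 0.0138, -0.0531, -1],
    [0, 0, 0, 0.0106, 0.0138, -0.0531, -1],
    [0, 0, 0, 0.0106, 0.0138, -0.0531, -1],
    [0, 0, 0, 0.0106, 0.0138, -0.0531, -1],
    [0, 0, 0, 0.0106, 0.0138, -0.0531, -1],
    [0, 0, 0, 0, 0, 0, -1],
  ],
)

```text
time: 2.6
eef_pos: [0.4622, -0.2702, 0.1486]
tcp_rot: [-0.7, 0.096, -0.095, 0.701]
contact_force: [0.3, 0.1, 0.0]
opening: 1.0
```

```bash
python3 - <<'E'
from h import *
go([.4637,-.2691,.023],rotyaw_tilt(np.radians(-15.2),0,1)[0])
E
```

```text
t 2.6 pos [ 0.4622 -0.2702  0.1486] q [-0.7184  0.0903  2.0011 -0.0004  1.0527 -2.0184] F [0.3041 0.128  0.0466] open 1.0
world d [ 0.0015  0.0011 -0.1256] shift cur axes [0.0015 0.1256 0.0013]
turn [-0.0007 -0.0053 -0.0024] shift after turn [0.0012 0.1256 0.0014]
```

>>> carry_out(
  moves=[
    [0, 0, 0, 0.0012, 0.045, 0.0014, -1],
    [0, 0, 0, 0, 0.04, 0, -1],
    [0, 0, 0, 0, 0.025, 0, -1],
    [0, 0, 0, 0, 0.0156, 0, -1],
    [0, 0, 0, 0, 0, 0, -1],
    [0, 0, 0, 0, 0, 0, 0.5],
    [0, 0, 0, 0, 0, 0, 1],
    [0, 0, 0, 0, 0, 0, 1],
    [0, 0, 0, 0, 0, 0, 1],
    [0, 0, 0, 0, 0, 0, 1],
  ],
  squeeze=35,
)

```text
time: 3.85
eef_pos: [0.4661, -0.2675, 0.0263]
tcp_rot: [0.702, -0.093, 0.095, -0.7]
contact_force: [-1.2, 0.2, 5.6]
opening: 0.558
```

```bash
python3 - <<'E'
from h import *
go([.4637,-.2691,.023],rotyaw_tilt(np.radians(-15.2),0,1)[0])
E
```

```text
t 3.85 pos [ 0.4661 -0.2675  0.0263] q [-0.7098  0.2873  2.0416 -0.0002  0.8095 -2.0147] F [-1.2291  0.1723  5.5664] open 0.558
world d [-0.0024 -0.0016 -0.0033] shift cur axes [-0.0019  0.0033 -0.0022]
turn [ 0.0015 -0.0005  0.0028] shift after turn [-0.0019  0.0033 -0.0022]
```

>>> carry_out(
  moves=[
    [0, 0, 0, 0, -0.01, 0, 1],
    [0, 0, 0, 0, -0.03, 0, 1],
    [0, 0, 0, 0, -0.05, 0, 1],
    [0, 0, 0, 0, -0.06, 0, 1],
    [0, 0, 0, 0, 0, 0, 1],
  ],
)

```text
time: 4.47
eef_pos: [0.4676, -0.2685, 0.181]
tcp_rot: [0.703, -0.09, 0.097, -0.699]
contact_force: [0.3, -0.4, -0.8]
opening: 0.557
```

```bash
python3 - <<'E'
from h import *
import cv2
go(sl(-.068,0,.120),rotyaw_tilt(yb,np.radians(7),1)[0])
a=read_camera("scene");t=read_camera("top")
p=get_state()["eef_pos"];c=np.zeros((400,800,3),np.uint8)
for i,(n,im) in enumerate((("scene",a),("top",t))):
    u,v=proj(n,p).astype(int);u=np.clip(u,50,590);v=np.clip(v,50,430);c[:,400*i:400*i+400]=cv2.resize(im[v-50:v+50,u-50:u+50],(400,400),interpolation=cv2.INTER_CUBIC)
cv2.imwrite("pics/grip.png",c)
E
```

```text
t 4.47 pos [ 0.4676 -0.2685  0.181 ] q [-0.7095  0.0507  1.9779  0.0002  1.1009 -2.0148] F [ 0.2923 -0.3904 -0.848 ] open 0.557
world d [-0.0023  0.4945 -0.0341] shift cur axes [-0.1324  0.0303  0.4767]
turn [ 0.0339 -0.4322 -0.1105] shift after turn [0.0755 0.0437 0.488 ]
```

View pics/grip.png

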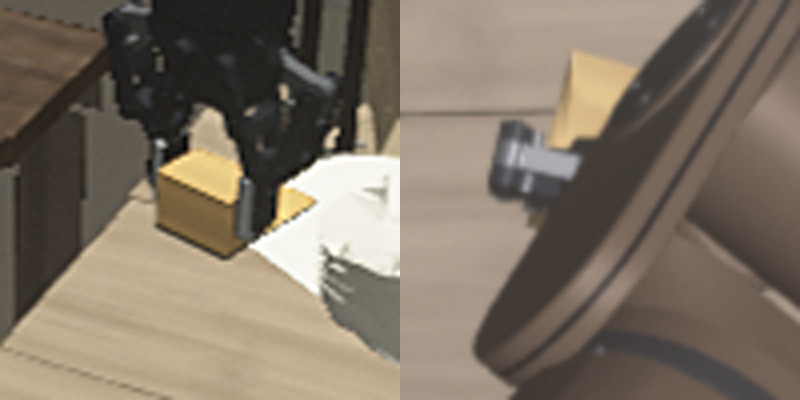

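The chock is held level between the fingers, with its thin end forward. Now over to the board.

>>> carry_out(
  moves=[
    [0.0113, -0.144, -0.0368, 0, 0, 0, 1],
    [0.0113, -0.144, -0.0368, 0, 0, 0, 1],
    [0.0113, -0.144, -0.0368, 0, 0, 0, 1],
    [0, 0, 0, 0.011, 0, 0.06, 1],
    [0, 0, 0, 0.011, 0, 0.06, 1],
    [0, 0, 0, 0.011, 0, 0.06, 1],
    [0, 0, 0, 0.011, 0, 0.06, 1],
    [0, 0, 0, 0.011, 0.01, 0.06, 1],
    [0, 0, 0, 0.011, 0.01, 0.06, 1],
    [0, 0, 0, 0.01, 0.02, 0.06, 1],
  ],
)

```text
time: 5.82
eef_pos: [0.4725, 0.1617, 0.1457]
tcp_rot: [-0.697, -0.098, 0.02, 0.71]
contact_force: [1.0, 0.5, -2.3]
opening: 0.559
```

>>> carry_out(
  moves=[
    [0, 0, 0, 0, 0, 0.04, 1],
    [0, 0, 0, 0, 0, 0.02, 1],
    [0, 0, 0, 0, 0, 0.008, 1],
    [0, 0, 0, 0, 0, 0, 1],
  ],
)

```text
time: 6.32
eef_pos: [0.4616, 0.2265, 0.1469]
tcp_rot: [-0.697, -0.098, 0.02, 0.71]
contact_force: [-0.0, 0.6, -1.2]
opening: 0.56
```

```bash
python3 - <<'E'
from h import *
import cv2
go(sl(-.068,0,.028),rotyaw_tilt(yb,np.radians(7),1)[0])
a=read_camera("scene");t=read_camera("top")
c=np.zeros((400,800,3),np.uint8)
for i,(n,im) in enumerate((("scene",a),("top",t))):
    u,v=proj(n,sl(0,0,.03)).astype(int);r=60 if n=="scene" else 80
    c[:,400*i:400*i+400]=cv2.resize(im[v-r:v+r,u-r:u+r],(400,400),interpolation=cv2.INTER_CUBIC)
cv2.imwrite("pics/board1.png",c)
E
```

```text
t 6.33 pos [0.4616 0.2265 0.1469] q [ 0.2594 -0.0105  2.1119 -0.0018  0.9287 -1.4777] F [-0.039   0.5587 -1.1648] open 0.56
world d [ 0.0147  0.0013 -0.0914] shift cur axes [ 0.0045  0.0925 -0.002 ]
turn [-0.0088 -0.0008 -0.011 ] shift after turn [ 0.0035  0.0925 -0.0011]
```

View pics/board1.png

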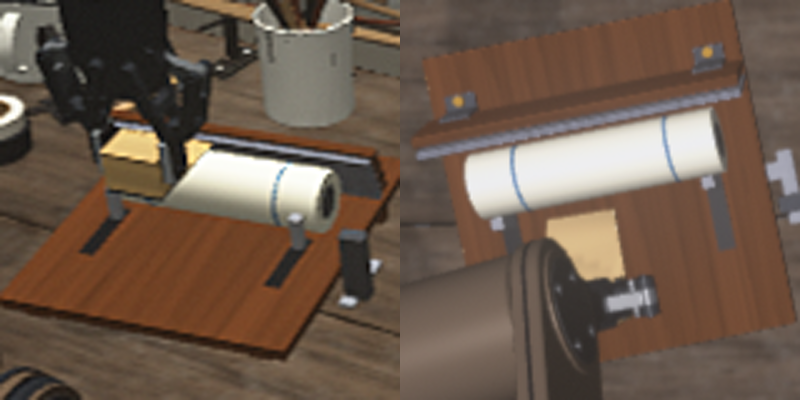

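>>> carry_out(
  moves=[
    [-0.009, 0, -0.011, 0, 0, 0, 1],
    [0, 0, 0, 0.0035, 0.03, -0.001, 1],
    [0, 0, 0, 0, 0.03, 0, 1],
    [0, 0, 0, 0, 0.02, 0, 1],
    [0, 0, 0, 0, 0.006, 0, 1],
    [0, 0, 0, 0, 0, 0, 1],
    [0, 0, 0, 0, 0, 0, 1],
  ],
)

```text
time: 7.3
eef_pos: [0.4777, 0.2284, 0.0648]
tcp_rot: [-0.699, -0.103, 0.014, 0.707]
contact_force: [-0.4, 0.8, -0.8]
opening: 0.552
```

```bash
cat >> h.py <<'E'
def rep():
    s=get_state();d=s["eef_pos"]-S;f=np.array(s["contact_force"])
    rel=R.from_quat(s["tcp_rot"]).inv()*R.from_matrix(rotyaw_tilt(yb,np.radians(7),1)[0])
    print("t",round(s["time"],2),"slope xyz mm",1e3*np.array([d@bx,d@by,d@bn]),"F slope",np.array([f@bx,f@by,f@bn]),"turn",rel.as_rotvec(),"op",round(s["opening"],3))
E
python3 -c "
from h import *
rep()"
```

```text
t 7.3 slope xyz mm [-65.5226   0.2655  37.0457] F slope [-0.3378  0.808  -0.7454] turn [-0.0003 -0.0017  0.0054] op 0.552
```

>>> carry_out(
  moves=[
    [0, 0, 0, 0, 0.003, 0, 1],
    [0, 0, 0, 0, 0.003, 0, 1],
    [0, 0, 0, 0, 0.002, 0, 1],
    [0, 0, 0, 0, 0, 0, 1],
  ],
)

```text
time: 7.8
eef_pos: [0.4776, 0.2284, 0.0553]
tcp_rot: [-0.7, -0.102, 0.015, 0.707]
contact_force: [-0.4, -0.0, -1.6]
opening: 0.56
```

```bash
python3 -c "
from h import *
rep()"
```

```text
t 7.8 slope xyz mm [-66.7649   0.306   27.6547] F slope [-0.6178  0.0575 -1.5339] turn [-0.0002 -0.0014  0.0024] op 0.56
```

>>> carry_out(
  moves=[
    [0, 0, 0, 0, 0.001, 0, 1],
    [0, 0, 0, 0, 0, 0, 1],
    [0, 0, 0, 0, 0, 0, 1],
  ],
)

```text
time: 8.18
eef_pos: [0.478, 0.2284, 0.0546]
tcp_rot: [-0.699, -0.103, 0.014, 0.707]
contact_force: [-0.4, 0.3, -2.2]
opening: 0.552
```

>>> carry_out(
  moves=[
    [0, 0, 0, 0, 0.001, 0, 1],
    [0, 0, 0, 0, 0, 0, 1],
    [0, 0, 0, 0, 0, 0, 1],
  ],
)

```text
time: 8.55
eef_pos: [0.4782, 0.2285, 0.0539]
tcp_rot: [-0.699, -0.103, 0.014, 0.707]
contact_force: [-0.9, 0.3, 0.7]
opening: 0.559
```

```bash
python3 -c "
from h import *
rep()"
```

```text
t 8.55 slope xyz mm [-66.312    0.3283  26.2029] F slope [-0.7513  0.4096  0.7722] turn [-0.0002 -0.0014  0.0034] op 0.559
```

>>> carry_out(
  moves=[
    [0, 0, 0, 0.002, -0.0005, 0, 1],
    [0, 0, 0, 0.003, 0, 0, 1],
    [0, 0, 0, 0.003, 0, 0, 1],
    [0, 0, 0, 0.003, 0, 0, 1],
    [0, 0, 0, 0.003, 0, 0, 1],
    [0, 0, 0, 0.003, 0, 0, 1],
    [0, 0, 0, 0, 0, 0, 1],
    [0, 0, 0, 0, 0, 0, 1],
  ],
)

```text
time: 9.55
eef_pos: [0.4945, 0.2312, 0.0562]
tcp_rot: [-0.7, -0.103, 0.015, 0.707]
contact_force: [0.5, -0.7, -1.4]
opening: 0.556
```

```bash
python3 -c "
from h import *
rep()"
```

```text
t 9.55 slope xyz mm [-49.6489   0.2943  26.4028] F slope [ 0.2224 -0.7653 -1.3982] turn [-0.0002 -0.0014  0.0028] op 0.556
```

>>> carry_out(
  moves=[
    [0, 0, 0, 0.002, 0.0005, 0, 1],
    [0, 0, 0, 0.002, 0, 0, 1],
    [0, 0, 0, 0.002, 0, 0, 1],
    [0, 0, 0, 0.002, 0, 0, 1],
    [0, 0, 0, 0, 0, 0, 1],
    [0, 0, 0, 0, 0, 0, 1],
  ],
)

```text
time: 10.3
eef_pos: [0.5002, 0.2324, 0.0566]
tcp_rot: [-0.7, -0.101, 0.017, 0.707]
contact_force: [-9.9, -1.1, 7.6]
opening: 0.556
```

```bash
python3 -c "
from h import *
rep()"
```

```text
t 10.3 slope xyz mm [-43.7675   0.4867  26.1719] F slope [-8.9595  0.5343  8.7087] turn [ 0.0002 -0.001  -0.0035] op 0.556
```

>>> carry_out(
  moves=[
    [0, 0, 0, 0.001, 0, 0, 1],
    [0, 0, 0, 0.001, 0, 0, 1],
    [0, 0, 0, 0.001, 0, 0, 1],
    [0, 0, 0, 0, 0, 0, 1],
    [0, 0, 0, 0, 0, 0, 1],
  ],
)

```text
time: 10.92
eef_pos: [0.503, 0.2329, 0.057]
tcp_rot: [-0.7, -0.1, 0.017, 0.707]
contact_force: [-11.9, -1.9, 8.5]
opening: 0.555
```

```bash
python3 -c "
from h import *
rep()"
```

```text
t 10.93 slope xyz mm [-40.937    0.5606  26.1874] F slope [-10.9335   0.1075   9.9057] turn [ 0.0001 -0.0009 -0.004 ] op 0.555
```

>>> carry_out(
  moves=[
    [0, 0, 0, 0, -0.0006, 0, 1],
    [0, 0, 0, 0, 0, 0, 1],
    [0, 0, 0, 0, 0, 0, 1],
  ],
)

```text
time: 11.3
eef_pos: [0.5037, 0.233, 0.0571]
tcp_rot: [-0.7, -0.101, 0.016, 0.707]
contact_force: [-6.0, -0.1, 3.6]
opening: 0.552
```

```bash
python3 -c "
from h import *
rep()"
```

```text
t 11.3 slope xyz mm [-40.2809   0.4719  26.2159] F slope [-5.4487  0.9098  4.2566] turn [-0.0001 -0.0009 -0.0015] op 0.552
```

>>> carry_out(
  moves=[
    [0, 0, 0, 0, -0.0003, 0, 1],
    [0, 0, 0, 0.001, 0, 0, 1],
    [0, 0, 0, 0.001, 0, 0, 1],
    [0, 0, 0, 0, 0, 0, 1],
    [0, 0, 0, 0, 0, 0, 1],
  ],
)

```text
time: 11.92
eef_pos: [0.5055, 0.2331, 0.0574]
tcp_rot: [-0.7, -0.101, 0.016, 0.707]
contact_force: [-7.8, 0.2, 1.4]
opening: 0.556
```

```bash
cat >> h.py <<'E'
import cv2
def col(im=None,u0=212,u1=222):
    # mean column-centre row in top image near its right end, and left end
    if im is None: im=read_camera("top")
    o=[]
    for a,b in((u0,u1),(136,142)):
        r=im[180:245,a:b].astype(float).min(2); w=np.clip((r-120)/60,0,1)
        tot=w.sum(0);v=(w*np.arange(180,245)[:,None]).sum(0)/np.maximum(tot,1e-9);o.append((round(v.mean(),2),round(tot.mean(),1)))
    return o
E
python3 -c "
from h import *
rep();print(col(cv2.imread('pics/top0.png')),col())
a=ray('top',(217,210),.09);b=ray('top',(217,209),.09);print((b-a)@bx)"
```

```text
t 11.93 slope xyz mm [-38.3725   0.2785  26.2929] F slope [-7.4239  1.4811  2.3474] turn [ 0.0002 -0.0009 -0.0019] op 0.556
[(np.float64(204.88), np.float64(25.1)), (np.float64(221.04), np.float64(26.7))] [(np.float64(201.53), np.float64(24.6)), (np.float64(216.38), np.float64(24.0))]
0.0018686387028899127
```

>>> carry_out(
  moves=[
    [0, 0, 0, 0.001, -0.0002, 0, 1],
    [0, 0, 0, 0.001, 0, 0, 1],
    [0, 0, 0, 0.001, 0, 0, 1],
    [0, 0, 0, 0, 0, 0, 1],
  ],
)

```text
time: 12.48
eef_pos: [0.5058, 0.2331, 0.0574]
tcp_rot: [-0.701, -0.098, 0.019, 0.707]
contact_force: [-15.1, -2.6, 8.5]
opening: 0.558
```

```bash
python3 -c "
from h import *
rep();print(col())"
```

```text
t 12.47 slope xyz mm [-38.1608   0.2551  26.26  ] F slope [-14.2139  -0.0382  10.3003] turn [ 0.001  -0.0006 -0.0097] op 0.558
[(np.float64(201.52), np.float64(24.6)), (np.float64(216.32), np.float64(23.8))]
```

>>> carry_out(
  moves=[
    [0, 0, 0, 0, -0.0006, 0, 1],
    [0, 0, 0, 0, 0, 0, 1],
    [0, 0, 0, 0, 0, 0, 1],
  ],
)

```text
time: 12.9
eef_pos: [0.5058, 0.2331, 0.0576]
tcp_rot: [-0.7, -0.099, 0.019, 0.707]
contact_force: [-13.6, -2.1, 4.9]
opening: 0.557
```

```bash
python3 -c "
from h import *
rep();print(col())"
```

```text
t 12.9 slope xyz mm [-38.1028   0.2434  26.4291] F slope [-13.0903   0.159    6.5197] turn [ 0.0008 -0.0006 -0.009 ] op 0.557
[(np.float64(201.53), np.float64(24.6)), (np.float64(216.32), np.float64(23.8))]
```

>>> carry_out(
  moves=[
    [0, 0, 0, 0, -0.0006, 0, 1],
    [0, 0, 0, 0, 0, 0, 1],
    [0, 0, 0, 0, 0, 0, 1],
  ],
)

```text
time: 13.32
eef_pos: [0.5059, 0.2331, 0.0579]
tcp_rot: [-0.7, -0.099, 0.019, 0.707]
contact_force: [-11.2, -1.7, 2.0]
opening: 0.558
```

```bash
python3 -c "
from h import *
rep();print(col())"
```

```text
t 13.32 slope xyz mm [-37.9559   0.2435  26.7103] F slope [-11.0334   0.2436   3.3704] turn [ 0.0007 -0.0006 -0.0084] op 0.558
[(np.float64(201.49), np.float64(24.6)), (np.float64(216.3), np.float64(23.8))]
```

>>> carry_out(
  moves=[
    [0, 0, 0, 0.0005, -0.0002, 0, 1],
    [0, 0, 0, 0.0005, -0.0002, 0, 1],
    [0, 0, 0, 0, 0, 0, 1],
    [0, 0, 0, 0, 0, 0, 1],
  ],
)

```text
time: 13.88
eef_pos: [0.506, 0.2331, 0.058]
tcp_rot: [-0.701, -0.098, 0.02, 0.707]
contact_force: [-13.1, -2.4, 2.6]
opening: 0.558
```

```bash
python3 -c "
from h import *
rep();print(col())"
```

```text
t 13.88 slope xyz mm [-37.8699   0.2397  26.7798] F slope [-12.927   -0.1436   4.228 ] turn [ 0.0008 -0.0003 -0.0106] op 0.558
[(np.float64(201.44), np.float64(24.7)), (np.float64(216.23), np.float64(23.8))]
```

>>> carry_out(
  moves=[
    [0, 0, 0, 0.0005, -0.0003, 0, 1],
    [0, 0, 0, 0.0005, -0.0003, 0, 1],
    [0, 0, 0, 0, 0, 0, 1],
    [0, 0, 0, 0, 0, 0, 1],
    [0, 0, 0, 0, 0, 0, 1],
  ],
)

```text
time: 14.55
eef_pos: [0.5062, 0.2331, 0.0582]
tcp_rot: [-0.701, -0.098, 0.02, 0.706]
contact_force: [-13.4, -2.0, 1.5]
opening: 0.556
```

```bash
python3 -c "
from h import *
rep();print(col())"
```

```text
t 14.55 slope xyz mm [-37.6631   0.219   26.9837] F slope [-13.2365   0.2658   3.1446] turn [ 0.001  -0.0002 -0.0126] op 0.556
[(np.float64(201.35), np.float64(24.8)), (np.float64(216.06), np.float64(23.8))]
```

>>> carry_out(
  moves=[
    [0, 0, 0, 0.0005, -0.0001, 0, 1],
    [0, 0, 0, 0.0005, -0.0001, 0, 1],
    [0, 0, 0, 0, 0, 0, 1],
    [0, 0, 0, 0, 0, 0, 1],
    [0, 0, 0, 0, 0, 0, 1],
  ],
)

```text
time: 15.22
eef_pos: [0.5062, 0.2331, 0.0582]
tcp_rot: [-0.701, -0.097, 0.021, 0.706]
contact_force: [-16.3, -4.0, 4.6]
opening: 0.559
```

```bash
python3 -c "
from h import *
rep();print(col())"
```

```text
t 15.22 slope xyz mm [-37.6199   0.218   27.0017] F slope [-16.096   -1.2327   6.584 ] turn [ 0.0012 -0.0001 -0.0152] op 0.559
[(np.float64(201.35), np.float64(24.8)), (np.float64(215.93), np.float64(23.5))]
```

>>> carry_out(
  moves=[
    [0, 0, -0.004, -0.0001, 0.0002, 0, 1],
    [0, 0, -0.004, -0.0001, 0.0002, 0, 1],
    [0, 0, 0, 0, 0, 0, 1],
    [0, 0, 0, 0, 0, 0, 1],
  ],
)

```text
time: 15.78
eef_pos: [0.5061, 0.2331, 0.0578]
tcp_rot: [-0.7, -0.1, 0.018, 0.706]
contact_force: [-14.6, -3.4, 4.1]
opening: 0.561
```

```bash
python3 -c "
from h import *
rep();print(col())"
```

```text
t 15.78 slope xyz mm [-37.7305   0.2134  26.5594] F slope [-14.3542  -0.9249   5.915 ] turn [ 0.0012 -0.0001 -0.0069] op 0.561
[(np.float64(201.34), np.float64(24.7)), (np.float64(216.16), np.float64(24.0))]
```

>>> carry_out(
  moves=[
    [0, 0, -0.004, 0.0001, 0.0002, 0, 1],
    [0, 0, -0.004, 0.0002, 0.0001, 0, 1],
    [0, 0, 0, 0, 0, 0, 1],
    [0, 0, 0, 0, 0, 0, 1],
  ],
)

```text
time: 16.32
eef_pos: [0.5061, 0.2331, 0.0574]
tcp_rot: [-0.7, -0.102, 0.016, 0.706]
contact_force: [-16.7, -3.3, 5.3]
opening: 0.558
```

```bash
python3 -c "
from h import *
rep();print(col())"
```

```text
t 16.32 slope xyz mm [-37.8326   0.2115  26.2003] F slope [-16.2398  -0.4228   7.3438] turn [ 0.0013 -0.0002 -0.    ] op 0.558
[(np.float64(201.34), np.float64(24.7)), (np.float64(216.18), np.float64(24.0))]
```

>>> carry_out(
  moves=[
    [0, 0, 0, 0, 0, 0, 1],
    [0, 0, 0, 0, 0, 0, -0.5],
    [0, 0, 0, 0, 0, 0, -0.5],
    [0, 0, 0, 0, 0, 0, -0.5],
    [0, 0, 0, 0, 0, 0, -0.5],
  ],
  squeeze=20,
)

```text
time: 17.0
eef_pos: [0.5137, 0.2344, 0.0614]
tcp_rot: [-0.699, -0.109, 0.008, 0.707]
contact_force: [1.1, -0.9, -0.2]
opening: 0.749
```

```bash
python3 -c "
from h import *
rep();print(col())"
```

```text
t 17.0 slope xyz mm [-29.672    0.1725  29.2148] F slope [ 0.9525 -1.0633 -0.2822] turn [-0.0003 -0.0017  0.0204] op 0.749
[(np.float64(201.34), np.float64(24.7)), (np.float64(215.96), np.float64(23.6))]
```

The column stayed put. Retracting up, then looking.

>>> carry_out(
  moves=[
    [0, 0, 0, 0, -0.01, 0, -0.5],
    [0, 0, 0, 0, -0.03, 0, -0.5],
    [0, 0, 0, -0.01, -0.05, 0, -0.5],
    [0, 0, 0, -0.01, -0.05, 0, -0.5],
    [0, 0, 0, 0, 0, -0.05, -0.5],
    [0, 0, 0, 0, 0, -0.06, -0.5],
    [0, 0, 0, 0, 0, -0.06, -0.5],
    [0, 0, 0, 0, 0, -0.03, 0.2],
    [0, 0, 0, 0, 0, 0, 0.2],
  ],
)

```text
time: 18.18
eef_pos: [0.5076, 0.0287, 0.1975]
tcp_rot: [-0.699, -0.107, 0.007, 0.707]
contact_force: [-0.5, 0.2, 0.6]
opening: 0.403
```

```bash
python3 - <<'E'
from h import *
rep();t=read_camera("top");a=read_camera("scene");print(col(t))
c=np.zeros((400,800,3),np.uint8)
for i,(n,im) in enumerate((("scene",a),("top",t))):
    u,v=proj(n,sl(0,-.03,.03)).astype(int);r=60 if n=="scene" else 80
    c[:,400*i:400*i+400]=cv2.resize(im[v-r:v+r,u-r:u+r],(400,400),interpolation=cv2.INTER_CUBIC)
cv2.imwrite("pics/board2.png",c)
for h in(0,.046): print("tab",[proj("top",sl(-.0292,-.147,.046))])
go(sl(-.0292,-.147,.10),rotyaw_tilt(yb,np.radians(7),1)[0])
E
```

```text
t 18.18 slope xyz mm [ -53.1666 -201.6317  169.2306] F slope [-0.4002  0.2971  0.6124] turn [ 0.0007 -0.0051  0.0203] op 0.403
[(np.float64(201.34), np.float64(23.9)), (np.float64(217.63), np.float64(25.0))]
tab [array([257.3887, 228.7687])]
tab [array([257.3887, 228.7687])]
t 18.27 pos [0.5071 0.0307 0.197 ] q [-0.1608 -0.1081  2.1056  0.0542  1.0107 -1.9228] F [ 0.1592  1.2432 -0.107 ] open 0.403
world d [ 0.0232  0.0572 -0.0653] shift cur axes [0.0227 0.0693 0.0526]
turn [-0.0004 -0.0021  0.0195] shift after turn [0.0242 0.0688 0.0526]
```

View pics/board2.png

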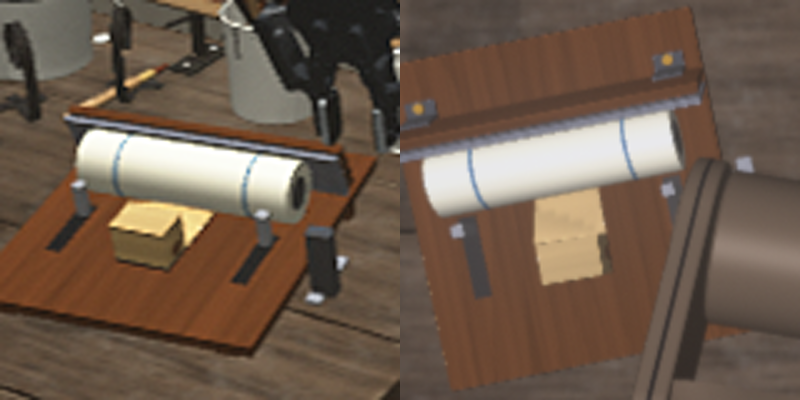

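The column sits against the fence clear of both pegs, with the chock's nose under its middle. The tab in the scene crop is at about (321,262), top at (321,232), and I'll check that against my tab estimate.

```bash
python3 - <<'E'
from h import *
u,v=proj("scene",sl(0,-.03,.03)).astype(int)
print("seen top centre",u-60+321/3.333,v-60+232/3.333,"pred",proj("scene",sl(-.0292,-.147,.046)))
for z in (.040,.046,.052):print(z,proj("scene",sl(-.0292,-.147,z)))
go(sl(-.0292,-.147,.10),rotyaw_tilt(yb,np.radians(7),1)[0])
E
```

```text
seen top centre 276.3096309630963 240.60696069606962 pred [275.2838 239.9592]
0.04 [275.5116 241.8354]
0.046 [275.2838 239.9592]
0.052 [275.0548 238.0736]
t 18.27 pos [0.5071 0.0307 0.197 ] q [-0.1608 -0.1081  2.1056  0.0542  1.0107 -1.9228] F [ 0.1592  1.2432 -0.107 ] open 0.403
world d [ 0.0232  0.0572 -0.0653] shift cur axes [0.0227 0.0693 0.0526]
turn [-0.0004 -0.0021  0.0195] shift after turn [0.0242 0.0688 0.0526]
```

>>> carry_out(
  moves=[
    [0, 0, 0.01, 0.008, 0.02, 0.017, -0.2],
    [0, 0, 0.01, 0.008, 0.025, 0.018, -0.2],
    [0, 0, 0, 0.008, 0.024, 0.018, -0.2],
    [0, 0, 0, 0, 0, 0, -0.2],
    [0, 0, 0, 0, 0, 0, -0.2],
  ],
)

```text
time: 18.9
eef_pos: [0.5308, 0.0888, 0.1321]
tcp_rot: [-0.7, -0.102, 0.016, 0.707]
contact_force: [-0.3, 0.9, 0.0]
opening: 0.599
```

```bash
python3 - <<'E'
from h import *
rep();print(col())
a=read_camera("scene");t=read_camera("top")
c=np.zeros((400,800,3),np.uint8)
for i,(n,im) in enumerate((("scene",a),("top",t))):
    u,v=proj(n,sl(-.03,-.147,.06)).astype(int);r=40
    c[:,400*i:400*i+400]=cv2.resize(im[v-r:v+r,u-r:u+r],(400,400),interpolation=cv2.INTER_CUBIC)
cv2.imwrite("pics/tab.png",c)
E
```

```text
t 18.9 slope xyz mm [ -28.4587 -146.1551  100.3514] F slope [-0.111   0.8852  0.0559] turn [-0.0001  0.0002 -0.0002] op 0.599
[(np.float64(196.34), np.float64(14.2)), (np.float64(217.72), np.float64(25.4))]
```

View pics/tab.png

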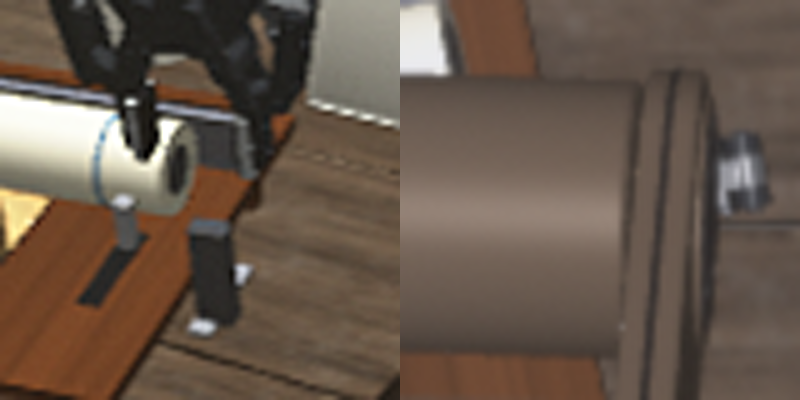

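The open fingers straddle the tab (top at crop (208,228)). Descending.

>>> carry_out(
  moves=[
    [0, 0, 0, -0.0008, 0.025, -0.0008, -0.2],
    [0, 0, 0, 0, 0.025, 0, -0.2],
    [0, 0, 0, 0, 0.01, 0, -0.2],
    [0, 0, 0, 0, 0.005, 0, -0.2],
    [0, 0, 0, 0, 0, 0, -0.2],
  ],
)

```text
time: 19.68
eef_pos: [0.5382, 0.0885, 0.0673]
tcp_rot: [-0.7, -0.101, 0.015, 0.707]
contact_force: [-0.9, 0.2, 1.0]
opening: 0.602
```

```bash
python3 -c "
from h import *
rep()"
```

```text
t 19.68 slope xyz mm [ -29.1138 -147.7532   35.1591] F slope [-0.7136  0.3391  1.0765] turn [-0.     -0.0017 -0.0001] op 0.602
```

>>> carry_out(
  moves=[
    [0, 0, 0, 0, 0, 0, 0.5],
    [0, 0, 0, 0, 0, 0, 0.7],
    [0, 0, 0, 0, 0, 0, 0.7],
    [0, 0, 0, 0, 0, 0, 0.7],
    [0, 0, 0, 0, 0, 0, 0.7],
  ],
  squeeze=25,
)

```text
time: 20.3
eef_pos: [0.5382, 0.0893, 0.0678]
tcp_rot: [-0.699, -0.102, 0.016, 0.707]
contact_force: [-2.5, 4.4, 6.5]
opening: 0.252
```

```bash
python3 -c "
from h import *
rep()"
```

```text
t 20.3 slope xyz mm [ -28.9038 -146.9331   35.5677] F slope [-0.9666  4.7839  6.6398] turn [-0.0011 -0.0014  0.0003] op 0.252
```

>>> carry_out(
  moves=[
    [0, 0, 0, -0.002, 0, 0, 0.7],
    [0, 0, 0, -0.004, 0, 0, 0.7],
    [0, 0, 0, -0.006, 0, 0, 0.7],
    [0, 0, 0, -0.006, 0, 0, 0.7],
    [0, 0, 0, -0.006, 0, 0, 0.7],
    [0, 0, 0, -0.006, 0, 0, 0.7],
    [0, 0, 0, -0.006, 0, 0, 0.7],
    [0, 0, 0, -0.006, 0, 0, 0.7],
    [0, 0, 0, -0.004, 0, 0, 0.7],
    [0, 0, 0, 0, 0, 0, 0.7],
  ],
)

```text
time: 21.55
eef_pos: [0.4942, 0.0815, 0.0623]
tcp_rot: [-0.699, -0.103, 0.014, 0.707]
contact_force: [1.9, 6.2, 2.7]
opening: 0.247
```

```bash
python3 -c "
from h import *
rep()"
```

```text
t 21.55 slope xyz mm [ -73.962  -147.2878   35.5679] F slope [3.2218 5.805  2.3661] turn [-0.0004 -0.0019  0.0036] op 0.247
```

The carriage moved 45 mm. Now I'll release the tab, withdraw and check.

>>> carry_out(
  moves=[
    [0, 0, 0, 0, 0, 0, -0.2],
    [0, 0, 0, 0, 0, 0, -0.2],
    [0, 0, 0, 0, 0, 0, -0.2],
    [0, 0, 0, 0, -0.02, 0, -0.2],
    [0, 0, 0, 0, -0.05, 0, -0.2],
    [0, 0, 0, 0, -0.06, 0, -0.2],
    [0, 0, 0, 0, -0.04, -0.06, -0.2],
    [0, 0, 0, 0, 0, -0.06, -0.2],
    [0, 0, 0, 0, 0, -0.06, -0.2],
    [0, 0, 0, 0, 0, -0.06, -0.2],
  ],
)

```text
time: 22.8
eef_pos: [0.5113, -0.1531, 0.2246]
tcp_rot: [-0.7, -0.101, 0.016, 0.707]
contact_force: [0.8, -0.5, 0.5]
opening: 0.604
```

>>> carry_out(
  moves=[
    [0, 0, 0, 0, 0, -0.05, -0.2],
    [0, 0, 0, 0, 0, 0, -0.2],
    [0, 0, 0, 0, 0, 0, -0.2],
  ],
)

```text
time: 23.18
eef_pos: [0.5193, -0.2001, 0.2239]
tcp_rot: [-0.699, -0.101, 0.016, 0.708]
contact_force: [-0.4, -0.3, -0.2]
opening: 0.599
```

```bash
python3 - <<'E'
from h import *
rep();t=read_camera("top");a=read_camera("scene");print(col(t))
c=np.zeros((400,800,3),np.uint8)
for i,(n,im) in enumerate((("scene",a),("top",t))):
    u,v=proj(n,sl(0,-.01,.03)).astype(int);r=60 if n=="scene" else 75
    c[:,400*i:400*i+400]=cv2.resize(im[v-r:v+r,u-r:u+r],(400,400),interpolation=cv2.INTER_CUBIC)
cv2.imwrite("pics/end.png",c)
E
```

```text
t 23.18 slope xyz mm [ -76.345  -429.0934  198.6553] F slope [-0.5187 -0.2543 -0.1844] turn [-0.0015 -0.0021 -0.0021] op 0.599
[(np.float64(201.08), np.float64(25.1)), (np.float64(216.16), np.float64(24.7))]
```

View pics/end.png

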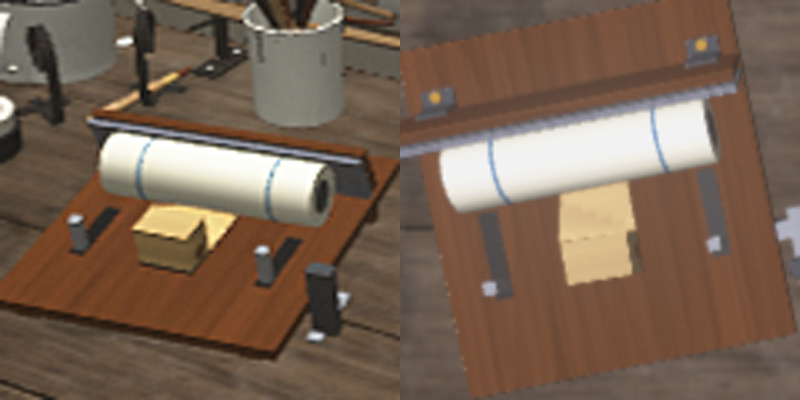

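The stops are fully back (pegs at the low ends of their slots). The column rests against the felt fence with the chock under its middle, and the hand is clear. Handing in.

```bash
python3 -c "
from h import *
print(col());sign_off();print(col())"
```

```text
[(np.float64(201.08), np.float64(25.1)), (np.float64(216.15), np.float64(24.7))]
the job is handed in; nothing more can be done
the job is handed in; nothing more can be done
```

The job is handed in, with the column held against the fence by the chock alone and the stops fully back. I could not measure the nip force after letting go.

**What I did:** I gripped the chock by its sides, set it on the board and pushed it thin end first. The column rolled about 6 mm before meeting the fence. I leaned on the chock with about 16 N at the wrist and laid its sole flat before opening the jaws. From the wrist force and a friction guess of about 0.8, I estimate 8–12 N on the column and 15–18 N or less on the board. I then gripped the tab, pulled it back 45 mm and withdrew. The last time check before hand-in read 23.2 s.

**Last checks:**
- **Column:** it did not move in the top view when I released the chock. It was still there after the stops came back, about 7–9 mm uphill of its start.
- **Stops:** the tab moved 45 mm with the hand, and the last picture shows both pegs at the low ends of their slots.
- **Hand:** it is clear of everything and the wrist reads about zero.

**Not settled:**
- **Nip force:** I inferred it from about 0.35 mm of felt compression after first contact (about 6 N on the chock), together with the column staying put on release.
- **Column angle:** the two column ends read about 2 mm differently, roughly 0.013 rad of skew. That may be shadow in the image, and it is inside the 0.05 rad limit.

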